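# Turn the wheel to bring its valve to the top

## Robot

A 6-joint arm with a two-finger parallel gripper is mounted at the origin on the work surface. World frame = base frame: x ahead of the robot, y to its left, z up, the work surface at z = 0. Lengths are in m, angles in rad, forces in N, time in s.
With the tool pointing down it reaches from about 0.35 to 0.725 m from the base axis. Payload 6 kg.
Tool frame: the origin (TCP) lies between the finger pads; the fingertips stand 22 mm ahead of it and the grasp point (between the pads) lies 3 mm ahead of it (tips_ahead is the distance from the TCP to the fingertips, in m); z points along the fingers, y is the direction in which the jaws open and shut (so a half turn about z gives the same grasp; the last joint's range is limited). The gripper opens to 85 mm and grips with 20 to 120 N. Pads are 22 mm wide; open, the fingers measure 114 mm over their backs; the gripper's body (76 mm by 85 mm) begins 54 mm behind the grasp point. The pads swing forward as they close: fully open they stand 13 mm farther back than shut.
Start: joints at [-0.78, 0.04, 0.085, 0, -1.615, -0.334], TCP at [0.265, -0.538, 0.253] pointing down, gripper open.
Joint ranges: [-2.56, 2.56], [-1.29, 2.01], [-1.08, 1.49], [-3.29, 1.98], [-2.81, -0.18], [-2.99, 2.99]. Speed limits (rad/s): [2.57, 2.57, 3.01, 3.14, 3.14, 3.14].

## Interface

Orientations are given as a unit quaternion [w, x, y, z].
In Python, from plant import observe, snapshot, close_job, tips_ahead gives the robot as it stands. The module is installed in compiled form; this text tells all that it offers.
- The arm moves only by the tool servo_tool, never from a script. Its argument "commands" is a list of rows, each a list of 4 numbers: the shift along the tool's x, y, z in cm, then the turn about the tool's z in rad. A call has 1 to 12 rows; each row is the pose to reach, as a shift and turn from the pose commanded when the call began, along the tool's axes at that moment; what a row does not reach only later rows make up. A row lasts 1/10 s, in which the tool goes at most 50 mm and 8.59 degrees, less where a joint would pass 70% of its speed; a pose out of reach is approached as far as the arm can. A call with a gripper value outside its range is refused whole. "grip" is the finger opening in cm, from 0 to 8.54, set as the call begins (left out, the last holds). The fingers move at their own pace and stop on an object; "newtons" is the grip in N (left out, the last holds). Time passes only in rows, so rows that repeat a pose let the fingers close. It gives the time, the measured TCP pose, the force and the opening at its end, in the units of the state.
- observe(): the state, without advancing time (a new reading comes with each control period).
- snapshot(name): name is "side" or "top" or "wrist"; returns a dict with "color" (480x640x3 uint8, blue, green, red), "z_map" (480x640 float32, m along the optical axis (not along the pixel's ray), 0 where there is no reading), "mtx" (3x3 intrinsics, pixels), "distortion" ([k1, k2, p1, p2, k3] as OpenCV has them; the pictures are not rectified), "xyz" and "rotation" of the camera in the world. Camera axes: x right, y down, z forward; pixel columns grow to the right and rows downward; lengths in m; the calibration is good to about 2 mm. A picture is of the moment at which its call begins.
- close_job(): hands the job in, once; it reports no verdict.
The state is a dict: "time_s": time; "joint_positions": joint angles; "joint_vel": joint speeds; "joint_efforts": joint torques, N m; "eef_pos": TCP position; "tool_rot": TCP orientation; "ft_force": force on the tool from outside, world axes, zero at the start; "moment": the same for the moment, N m; "opening": opening from 0.0 (shut) to 1.0 (fully open).
Only numpy, scipy, OpenCV 4.12 (cv2) and the standard library are available. Lean on these libraries where they do the work, as an engineer would, in place of code of your own. Each camera call takes 0.05 s, during which the arm holds its last target. There are 200 camera calls.

## Task

The child's bicycle wheel in the sloping stand is to be pumped up next, so its valve has to be straight up, at the very top of the wheel. Turn the wheel there by gently pushing its red spokes with your fingertips, from one spoke to the next as needed, and leave it standing still. Do not push on the tyre or the valve stem, and leave the bottle, jar and cup where they are.

Things in the scene. Friction and masses are not known exactly. Their poses are not given: they have to be found in the camera images.
- wheel (a joint): Angle of the wheel about its axle, rad: 0 (or any multiple of 2 pi) when the valve is exactly at the top; it grows as the wheel turns counterclockwise, seen looking down onto its upper face. The wheel turns endlessly both ways; a drag pad (0.2 N m, 2 to 3 N at 75 mm from the axle) stops it soon after the push ends, and it stays where it is left. It starts between 1.9 and 4.38.
- hub (a point): Centre of the wheel, on the axle and in the wheel's middle plane, 155 mm above the table. The middle plane slopes 30 degrees from the horizontal. The stand is bolted down, but its place and yaw differ from run to run.
- top (a point): Fixed point of the stand where the point valve belongs: in the middle plane, 115 mm straight up the slope from hub. hub -> top is the uphill direction.
- valve (a point): Point on the valve stem, in the middle plane, 115 mm from the axle, midway (in angle) between two spokes.
- stem: Valve stem: brass rod 9 mm thick with a green 14 mm cap, running from the rim inwards, from 138 to 100 mm from the axle. Origin at the wheel's centre; its x axis points to the valve, z along the axle out of the upper face.
- spokes: Red cast wheel (rim, hub and spokes). Five straight radial spokes, 14 mm wide and 14 mm thick, centred on the middle plane, open between the hub (radius 30 mm) and the rim (inner radius 136 mm); they stand at 36, 108, 180, 252 and 324 degrees from the valve. Free space of 45 mm or more lies below the plane in the uphill half. Origin at the wheel's centre, x towards the valve, z out of the upper face.
- tyre: Black tyre on the rim: 390 mm outer diameter, 42 mm thick, inner edge 153 mm from the axle, so it stands 21 mm above the middle plane. Origin at the wheel's centre.
- stand: Grey and aluminium stand, fixed. Origin on the table; its x axis is the uphill direction seen from above, its y axis is level, to the left of someone who faces the wheel's upper face with the uphill side away from them.
- bridge (a point): Middle of the stand's aluminium bridge bar, 31 mm above the hub along the axle. The bar is 20 mm wide, 10 mm thick (its top 36 mm above the middle plane, a nut to 44 mm) and crosses level over the whole wheel along the stand's y, to posts 219 mm either side. A finger between the spokes cannot pass it: lift it out and put it in again.
- bottle: Loose white bottle, 56 mm wide, 150 mm tall, upright on the table; leave alone. Origin at its foot.
- jar: Loose amber jar with a yellow lid, 48 mm wide, 70 mm tall, upright on the table; leave alone. Origin at its foot.
- cup: Loose blue cup, 70 mm wide, 60 mm tall, upright on the table; leave alone. Origin at its foot.

How it is judged:
On the way:
1. the fingers push on a spoke (contact force between spokes and the fingers above 0.5 N), for 0.02 s.
At the end, for the whole second after the job is handed in: The valve is within 16 mm (about 8 degrees) of the top point of the wheel, and the wheel stands still (under 0.05 rad/s); bottle, jar and cup are within 25 mm of where they were (distance between valve and top below 0.016 m and velocity of joint wheel between -0.05 and 0.05 rad/s and distance of each of bottle, jar, cup from where it was at the start of the episode below 0.025 m); the robot touches nothing.
It fails at once if the bottle, jar or cup was moved or lifted (distance of any of bottle, jar, cup from where it was at the start of the episode above 0.025 m).
It fails at once if the wheel was spun or struck, not gently pushed (velocity of joint wheel above 3.5 rad/s or velocity of joint wheel below -3.5 rad/s or contact force between spokes and the fingers above 80 N or contact force between spokes and the arm above 80 N).
It fails at once if the tyre was pushed with more than 4 N (contact force between tyre and the fingers above 4 N or contact force between tyre and the arm above 4 N).
It fails at once if the valve stem was pushed with more than 4 N (contact force between stem and the fingers above 4 N or contact force between stem and the arm above 4 N).
It also fails if it takes over 61 s, if anything falls off the work surface, if the arm or the gripper's body presses on something with over 40 N, if the wrist force passes 120 N, or if a joint passes its speed limit or range.

## Working session

There is one attempt and no reset: what is moved stays moved. The work goes in short steps, Python scripts to look and compute and a tool call to move; the robot and the scene stay as the last step left them, time stands still between calls to the robot, and variables do not carry over. Pictures are saved under pics/ and viewed, about 8 in all and at most 12, crops included, and the job is handed in when it is done.

Besides the shell and the picture viewer there is one more tool, called after ">>>" by a JSON object that holds its "fn" and its "kwargs", one argument or row to a line. servo_tool: Moves the arm, as the interface text tells. Its arguments: {"type":"object","properties":{"commands":{"type":"array","items":{"type":"array","items":{"type":"number"}}},"grip":{"type":"number"},"newtons":{"type":"number"}},"required":["commands"]}

```bash
mkdir -p pics
cat > h.py <<'E'
import numpy as np, cv2
from plant import observe, snapshot, close_job, tips_ahead
def pts(s):
    z=s["z_map"]; v,u=np.mgrid[0:480,0:640]
    p=cv2.undistortPoints(np.stack([u,v],-1).reshape(-1,1,2).astype(np.float32),np.array(s["mtx"]),np.array(s["distortion"])).reshape(480,640,2)
    c=np.dstack([p*z[...,None],z]); R=np.array(s["rotation"])
    if R.shape!=(3,3):
        from scipy.spatial.transform import Rotation as T; R=T.from_quat(R[[1,2,3,0]]).as_matrix()
    return c@R.T+np.array(s["xyz"])
E
python3 - <<'E'
from h import *
print(observe(), tips_ahead if not callable(tips_ahead) else tips_ahead())
for n in("top","side"):
    s=snapshot(n); cv2.imwrite(f"pics/{n}0.png",s["color"]); print(n,s["xyz"],s["rotation"],s["mtx"])
    P=pts(s); np.savez(f"{n}0.npz",P=P,c=s["color"],z=s["z_map"])
E
```

```text
{'time_s': 0.0, 'joint_positions': array([-7.80297819e-01,  4.08007005e-02,  8.37741881e-02, -4.58435370e-04,
       -1.61548305e+00, -3.33691727e-01]), 'joint_vel': array([ 1.24290171e-03,  8.86554569e-04, -1.10198712e-03,  1.31803092e-03,
        8.98752636e-05, -1.95546741e-03]), 'joint_efforts': array([ 3.65623521e-05, -3.68199992e+01,  3.47419417e+01,  6.93212986e+00,
       -5.27988697e-03, -1.33606267e-06]), 'eef_pos': array([ 0.26458912, -0.53818087,  0.25226599]), 'tool_rot': array([-2.62778642e-04, -2.26432362e-01,  9.74026488e-01,  8.46864773e-04]), 'ft_force': array([0.88740552, 0.05757381, 0.18433646]), 'moment': array([ 0.07382705, -0.00717223, -0.00830705]), 'opening': 1.000632920987459} 0.022
top [0.38411471 0.05281842 1.16528555] [-0.06519735  0.71196903 -0.69604125  0.06615127] [[590.61662143   0.         316.1525177 ]
 [  0.         590.61662143 242.34230306]
 [  0.           0.           1.        ]]
side [0.23223462 0.71639538 0.62587192] [ 0.10268199 -0.19834401  0.85745704 -0.46355528] [[578.63173615   0.         326.09653038]
 [  0.         578.63173615 236.51762902]
 [  0.           0.           1.        ]]
```

View pics/top0.png

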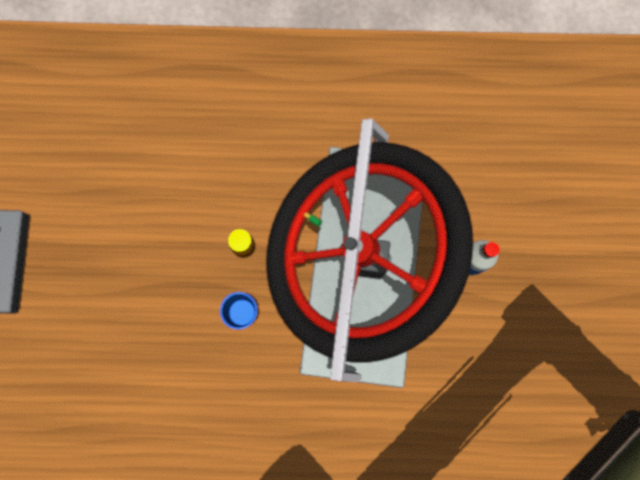

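View pics/side0.png

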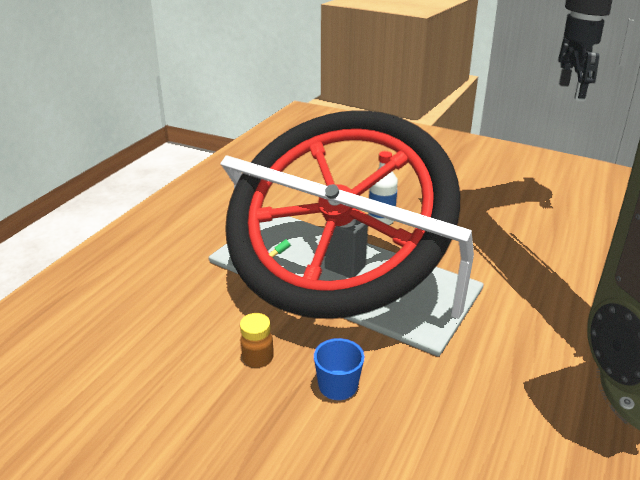

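```bash
cat >> h.py <<'E'
def red(c):
    h=cv2.cvtColor(c,cv2.COLOR_BGR2HSV); return ((h[...,0]<6)|(h[...,0]>174))&(h[...,1]>170)&(h[...,2]>70)
def green(c):
    h=cv2.cvtColor(c,cv2.COLOR_BGR2HSV); return (abs(h[...,0].astype(int)-65)<20)&(h[...,1]>120)&(h[...,2]>60)
E
cat > fit.py <<'E'
from h import *
from scipy.optimize import least_squares
R=[];G=[]
for n in("top","side"):
    d=np.load(n+"0.npz");P,c,z=d["P"],d["c"],d["z"]
    ok=(z>0)&(np.hypot(P[...,0]-.37,P[...,1]+.05)<.25)&(P[...,2]>.06)
    for nm,m in(("red",red(c)),("blk",(c.max(-1)<45)),("grn",green(c))):
        q=P[m&ok]; print(n,nm,len(q),q.mean(0).round(4) if len(q) else '')
        if nm=="blk":
            T=q if n=="top" else np.vstack([T,q])
        if nm=="red": R.append(q)
        if nm=="grn":G.append(q)
def fr(p):
    a=p[3]; u=np.array([np.cos(a)*.866025,np.sin(a)*.866025,.5]); l=np.array([-np.sin(a),np.cos(a),0]); return u,l,np.cross(u,l)
def res(p,T=T):
    u,l,n=fr(p); d=T-p[:3]; return np.hypot(np.hypot(d@u,d@l)-.174,d@n)-.021
r=least_squares(res,[.37,-.05,.155,-1.6],loss="soft_l1",f_scale=.003)
p=r.x; print("hub",p[:3].round(4),"yaw",p[3],"med",np.median(abs(res(p))))
u,l,n=fr(p); np.savez("fit.npz",hub=p[:3],u=u,l=l,n=n); print("top",p[:3]+.115*u)
for q in G: 
    d=q-p[:3]; print("valve deg",np.degrees(np.arctan2(np.median(d@l),np.median(d@u))), np.median(np.hypot(d@u,d@l)), np.median(d@n))
for q in R:
    d=q-p[:3]; rr=np.hypot(d@u,d@l); k=(rr>.06)&(rr<.12)&(abs(d@n)<.014); a=np.arctan2(d@l,d@u)[k]; print("off",np.degrees(np.angle(np.exp(5j*a).mean()))/5)
E
python3 fit.py; python3 -c "
from h import *
d=np.load('top0.npz')
print(d['P'][250,491],d['P'][242,240],d['P'][310,240])"
```

```text
top red 4350 [ 0.5101 -0.0357  0.1738]
top blk 8723 [ 0.4208 -0.1013  0.2942]
top grn 0 
side red 5550 [ 0.5089 -0.0166  0.1638]
side blk 2087 [0.4535 0.0102 0.155 ]
side grn 0 
hub [ 0.3267 -0.0904  0.2697] yaw -2.0546172257552358 med 0.05645461627031466
top [ 0.28041423 -0.17856735  0.32715959]
valve deg nan nan nan
valve deg nan nan nan
off nan
off nan
[ 0.56876312 -0.25171626  0.14914537] [0.58754611 0.19718523 0.07035227] [0.46472769 0.19988525 0.00211446]
  return _methods._mean(a, axis=axis, dtype=dtype,
  ret = ret.dtype.type(ret / rcount)
fit.py:23: RuntimeWarning: Mean of empty slice.
  d=q-p[:3]; rr=np.hypot(d@u,d@l); k=(rr>.06)&(rr<.12)&(abs(d@n)<.014); a=np.arctan2(d@l,d@u)[k]; print("off",np.degrees(np.angle(np.exp(5j*a).mean()))/5)
```

```bash
sed -i 's/-.37,P\[...,1\]+.05/-.51,P[...,1]+.03/; s/\[.37,-.05,.155,-1.6\]/[.51,-.03,.155,-1.6]/' fit.py; python3 fit.py
```

```text
top red 7345 [ 0.5683 -0.0357  0.1665]
top blk 11334 [ 0.5509 -0.0456  0.1868]
top grn 78 [0.624  0.0576 0.1094]
side red 8567 [ 0.5594 -0.0178  0.1591]
side blk 3230 [0.5176 0.0233 0.1442]
side grn 110 [0.6221 0.0617 0.1085]
hub [ 0.5653 -0.0232  0.1537] yaw -1.6782879269286795 med 0.0009780386089714155
top [ 0.55461659 -0.12222942  0.2112284 ]
valve deg 153.06049763942775 0.10964668195493119 0.0052861552936412665
valve deg 154.9102273822467 0.111529015629647 0.006559695526075247
off -27.2256339408148
off -26.868432276564086
```

```bash
cat > go.py <<'E'
# usage: go.py yawturn_to_frame(0/1) then list of "theta r depth" -> shifts (cm) along present tool axes
import sys; from h import *
from scipy.spatial.transform import Rotation as T
f=np.load("fit.npz"); o=observe(); q=o["tool_rot"]; M=T.from_quat(q[[1,2,3,0]]).as_matrix()
d=o["eef_pos"]-f["hub"]
print("t",o["time_s"],"tcp",o["eef_pos"].round(4),"F",o["ft_force"].round(1),"open",o["opening"],"tips",tips_ahead)
print("x.axis",M[:,0].round(3),"turn to -l:",np.arctan2(-f["l"]@M[:,1],-f["l"]@M[:,0]).round(3))
for a in sys.argv[1:]:
    th,r,dep=map(float,a.split(",")); th=np.radians(th)
    p=f["hub"]+r*(np.cos(th)*f["u"]+np.sin(th)*f["l"]); p=p+[0,0,-dep+tips_ahead]
    print(a,((p-o["eef_pos"])@M*100).round(2), "world",p.round(3),"rad",np.hypot(*p[:2]).round(3))
E
python3 go.py 66,.072,-.18 66,.072,.018
```

```text
t 0.1 tcp [ 0.2646 -0.5382  0.2524] F [ 0.4  0.9 -0.3] open 0.9977871358222375 tips 0.022
x.axis [-0.897 -0.441  0.   ] turn to -l: 0.564
66,.072,-.18 [-53.9   27.31 -11.76] world [ 0.628 -0.055  0.37 ] rad 0.63
66,.072,.018 [-53.91  27.28   8.04] world [ 0.628 -0.055  0.172] rad 0.63
```

>>> {"fn": "servo_tool", "kwargs": {
  "commands": [
    [0, 0, -4, 0.14],
    [0, 0, -8, 0.28],
    [0, 0, -12, 0.42],
    [0, 0, -13, 0.56],
    [0, 0, -13, 0.56]
  ],
  "grip": 0
}}

```text
time_s: 0.6
eef_pos: [0.2648, -0.5388, 0.3852]
tool_rot: [0.001, 0.052, 0.999, -0.001]
ft_force: [-0.3, -0.1, -0.6]
opening: 0.143
```

```bash
python3 go.py 66,.072,-.18 66,.072,.018
```

```text
t 0.6 tcp [ 0.2648 -0.5388  0.3852] F [-0.3 -0.1 -0.6] open 0.14298744802139773 tips 0.022
x.axis [-0.995  0.104 -0.002] turn to -l: 0.003
66,.072,-.18 [-31.07  51.86   1.44] world [ 0.628 -0.055  0.37 ] rad 0.63
66,.072,.018 [-31.02  51.9   21.24] world [ 0.628 -0.055  0.172] rad 0.63
```

>>> {"fn": "servo_tool", "kwargs": {
  "commands": [
    [-2.5, 4, 0, 0],
    [-5, 8.5, 0, 0],
    [-7.5, 13, 0, 0],
    [-10, 17, 0, 0],
    [-12.5, 21, 0, 0],
    [-15, 25, 0, 0],
    [-18, 30, 0, 0],
    [-20.5, 34, 0, 0],
    [-23, 38, 0, 0],
    [-25.5, 42.5, 0, 0],
    [-28, 47, 0, 0],
    [-30, 50, 0, 0]
  ]
}}

```text
time_s: 1.8
eef_pos: [0.6154, -0.0693, 0.3809]
tool_rot: [-0.002, 0.049, 0.999, 0.0]
ft_force: [0.0, 0.5, 0.2]
opening: -0.001
```

>>> {"fn": "servo_tool", "kwargs": {
  "commands": [
    [-1, 1.9, 0, 0],
    [-1, 1.9, 0, 0],
    [-1, 1.9, 0, 0]
  ]
}}

```text
time_s: 2.1
eef_pos: [0.6265, -0.0538, 0.3812]
tool_rot: [-0.002, 0.05, 0.999, -0.0]
ft_force: [-0.2, -0.0, 0.7]
opening: 0.004
```

```bash
python3 go.py 66,.072,-.18 66,.072,.018; python3 -c "
from h import *
a=snapshot('top')['color'];b=snapshot('side')['color']
cv2.imwrite('pics/a1.png',np.hstack([a[60:420,180:560],b[60:420,160:560]]))"
```

```text
t 2.1 tcp [ 0.6265 -0.0538  0.3812] F [-0.2 -0.   0.7] open 0.004028546267101547 tips 0.022
x.axis [-0.995  0.099  0.003] turn to -l: 0.008
66,.072,-.18 [-0.17 -0.16  1.08] world [ 0.628 -0.055  0.37 ] rad 0.63
66,.072,.018 [-0.23 -0.14 20.88] world [ 0.628 -0.055  0.172] rad 0.63
```

View pics/a1.png

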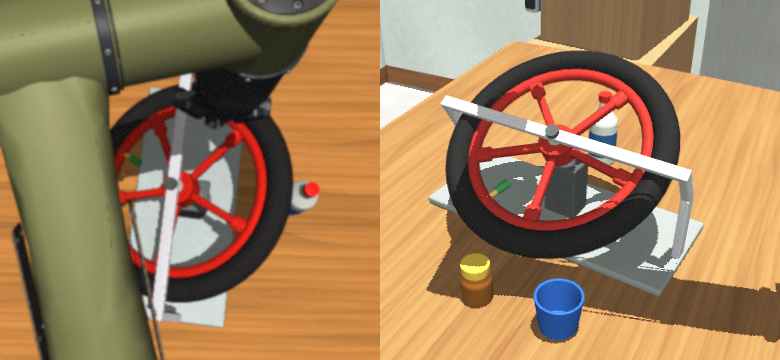

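The top view shows the tool over the upper gap at about (215,110), between spokes (tips near (150,120) and (238,135)); the side view shows the wheel unmoved and the green cap at (502,187). Next I descend.

>>> {"fn": "servo_tool", "kwargs": {
  "commands": [
    [-0.2, -0.1, 4, 0],
    [-0.2, -0.1, 8, 0],
    [-0.2, -0.1, 11, 0],
    [-0.2, -0.1, 13, 0],
    [-0.2, -0.1, 15, 0],
    [-0.2, -0.1, 17, 0],
    [-0.2, -0.1, 18.5, 0],
    [-0.2, -0.1, 19.5, 0],
    [-0.2, -0.1, 20.3, 0],
    [-0.2, -0.1, 20.9, 0],
    [-0.2, -0.1, 20.9, 0]
  ]
}}

```text
time_s: 3.3
eef_pos: [0.6283, -0.0553, 0.1737]
tool_rot: [-0.0, 0.052, 0.999, 0.0]
ft_force: [2.4, 0.8, -0.2]
opening: -0.001
```

```bash
python3 go.py 66,.072,.018 58,.074,.018 50,.075,.018 42,.075,.018 34,.075,.018 26,.075,.018 18,.075,.018 10,.075,.018 2,.075,.018 -6,.075,.018 -14,.075,.018 -22,.075,.018; python3 -c "
from h import *
b=snapshot('side')['color']
cv2.imwrite('pics/a2.png',cv2.resize(b[90:340,200:500],None,fx=2,fy=2))"
```

```text
t 3.3 tcp [ 0.6283 -0.0553  0.1737] F [ 2.4  0.8 -0.2] open -0.0010071704704667456 tips 0.022
x.axis [-0.995  0.103  0.001] turn to -l: 0.004
66,.072,.018 [ 0.03 -0.02  0.13] world [ 0.628 -0.055  0.172] rad 0.63
58,.074,.018 [ 0.34 -0.88 -0.36] world [ 0.624 -0.064  0.177] rad 0.627
50,.075,.018 [ 0.87 -1.65 -0.81] world [ 0.618 -0.071  0.182] rad 0.622
42,.075,.018 [ 1.6  -2.3  -1.19] world [ 0.61  -0.077  0.186] rad 0.615
34,.075,.018 [ 2.43 -2.85 -1.51] world [ 0.601 -0.081  0.189] rad 0.607
26,.075,.018 [ 3.33 -3.3  -1.77] world [ 0.592 -0.085  0.191] rad 0.598
18,.075,.018 [ 4.31 -3.64 -1.97] world [ 0.582 -0.087  0.193] rad 0.588
10,.075,.018 [ 5.32 -3.85 -2.09] world [ 0.571 -0.088  0.195] rad 0.578
2,.075,.018 [ 6.36 -3.94 -2.15] world [ 0.561 -0.088  0.195] rad 0.568
-6,.075,.018 [ 7.41 -3.91 -2.13] world [ 0.551 -0.087  0.195] rad 0.557
-14,.075,.018 [ 8.44 -3.75 -2.04] world [ 0.541 -0.084  0.194] rad 0.547
-22,.075,.018 [ 9.43 -3.46 -1.87] world [ 0.531 -0.08   0.192] rad 0.537
```

View pics/a2.png

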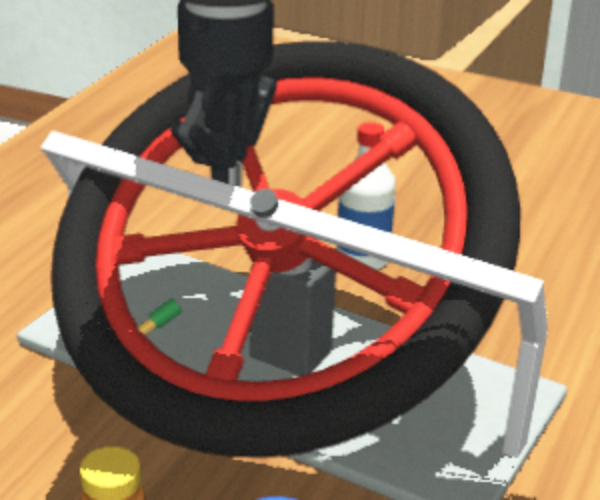

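The fingertips are at (228,175), inside the gap beside the spoke at (255,165) and clear of bar and tyre. Next is the first push along the arc.

>>> {"fn": "servo_tool", "kwargs": {
  "commands": [
    [0.2, -0.4, -0.1, 0],
    [0.35, -0.9, -0.35, 0],
    [0.6, -1.25, -0.6, 0],
    [0.9, -1.65, -0.8, 0],
    [1.2, -2.0, -1.0, 0],
    [1.6, -2.3, -1.2, 0],
    [2.0, -2.6, -1.35, 0],
    [2.4, -2.85, -1.5, 0],
    [2.9, -3.1, -1.65, 0],
    [3.3, -3.3, -1.77, 0],
    [3.8, -3.5, -1.9, 0],
    [4.3, -3.65, -1.97, 0]
  ]
}}

```text
time_s: 4.55
eef_pos: [0.5814, -0.0875, 0.1941]
tool_rot: [0.0, 0.052, 0.999, -0.0]
ft_force: [2.9, 1.5, -0.6]
opening: -0.004
```

```bash
cat > look.py <<'E'
from h import *
f=np.load("fit.npz")
for n in("side","top"):
    s=snapshot(n);P=pts(s);c=s["color"];d=P-f["hub"];a,b,h=d@f["u"],d@f["l"],d@f["n"];r=np.hypot(a,b);th=np.arctan2(b,a)
    ok=(s["z_map"]>0)
    k=ok&red(c)&(r>.06)&(r<.12)&(abs(h)<.012); g=ok&green(c)&(r<.14)&(r>.08)&(abs(h)<.02)
    print(n,k.sum(),"spoke off mod72",np.degrees(np.angle(np.exp(5j*th[k]).mean()))/5,"| valve",g.sum(),np.degrees(np.arctan2(np.median(b[g]),np.median(a[g]))) if g.sum() else None)
    cv2.imwrite(f"pics/last_{n}.png",c)
E
python3 look.py; python3 go.py 18,.075,.018 10,.075,.018 2,.075,.018 -6,.075,.018 -14,.075,.018 -22,.075,.018
```

```text
side 1215 spoke off mod72 3.0810578584962576 | valve 97 112.39270233790087
top 519 spoke off mod72 2.122890335580893 | valve 0 None
t 4.65 tcp [ 0.581  -0.0878  0.1945] F [-0.2  0.6  0.6] open 6.548605161395225e-05 tips 0.022
x.axis [-0.995  0.103  0.   ] turn to -l: 0.004
18,.075,.018 [-0.06  0.08  0.11] world [ 0.582 -0.087  0.193] rad 0.588
10,.075,.018 [ 0.95 -0.14 -0.01] world [ 0.571 -0.088  0.195] rad 0.578
2,.075,.018 [ 1.99 -0.23 -0.07] world [ 0.561 -0.088  0.195] rad 0.568
-6,.075,.018 [ 3.04 -0.19 -0.05] world [ 0.551 -0.087  0.195] rad 0.557
-14,.075,.018 [ 4.07 -0.03  0.04] world [ 0.541 -0.084  0.194] rad 0.547
-22,.075,.018 [5.06 0.25 0.2 ] world [ 0.531 -0.08   0.192] rad 0.537
```

>>> {"fn": "servo_tool", "kwargs": {
  "commands": [
    [0.5, -0.1, 0, 0],
    [1.0, -0.15, 0, 0],
    [1.5, -0.2, -0.05, 0],
    [2.0, -0.2, -0.05, 0],
    [2.5, -0.2, -0.05, 0],
    [3.0, -0.2, 0, 0],
    [3.5, -0.1, 0, 0],
    [4.0, 0, 0.05, 0],
    [4.5, 0.1, 0.1, 0],
    [5.0, 0.25, 0.2, 0],
    [5.5, 0.4, 0.3, 0],
    [5.5, 0.4, 0.3, 0]
  ]
}}

```text
time_s: 5.85
eef_pos: [0.5264, -0.0773, 0.1909]
tool_rot: [-0.001, 0.051, 0.999, 0.0]
ft_force: [-0.2, 0.1, 0.3]
opening: -0.002
```

>>> {"fn": "servo_tool", "kwargs": {
  "commands": [
    [-0.4, 0, 0, 0],
    [-0.4, 0, -2, 0],
    [-0.4, 0, -4, 0],
    [-0.4, 0, -7, 0],
    [-0.4, 0, -7, 0]
  ]
}}

```text
time_s: 6.35
eef_pos: [0.5327, -0.0785, 0.2655]
tool_rot: [0.003, 0.052, 0.999, -0.0]
ft_force: [-0.5, -0.2, 0.6]
opening: -0.001
```

```bash
python3 look.py; python3 go.py 52,.07,-.06 52,.07,.018
```

```text
side 1512 spoke off mod72 25.818227205456147 | valve 85 61.43258245174154
top 476 spoke off mod72 27.251918405464977 | valve 0 None
t 6.45 tcp [ 0.5317 -0.0779  0.2612] F [ 0.3  0.9 -0.4] open -0.002523906822621437 tips 0.022
x.axis [-0.995  0.103  0.   ] turn to -l: 0.004
52,.07,-.06 [-8.28  2.03  0.39] world [ 0.616 -0.066  0.257] rad 0.62
52,.07,.018 [-8.28  2.03  8.19] world [ 0.616 -0.066  0.179] rad 0.62
```

```bash
python3 go.py 47,.07,.018 42,.07,.018 34,.071,.018 26,.072,.018 18,.073,.018 10,.073,.018 2,.073,.018 -6,.073,.018 -14,.073,.018 -21,.073,.018
```

```text
t 6.45 tcp [ 0.5317 -0.0779  0.2612] F [ 0.3  0.9 -0.4] open -0.002523906822621437 tips 0.022
x.axis [-0.995  0.103  0.   ] turn to -l: 0.004
47,.07,.018 [-7.88  1.63  7.96] world [ 0.612 -0.07   0.182] rad 0.616
42,.07,.018 [-7.44  1.26  7.74] world [ 0.607 -0.073  0.184] rad 0.611
34,.071,.018 [-6.73  0.67  7.4 ] world [ 0.599 -0.078  0.187] rad 0.604
26,.072,.018 [-5.91  0.17  7.11] world [ 0.591 -0.082  0.19 ] rad 0.596
18,.073,.018 [-5.01 -0.24  6.87] world [ 0.581 -0.085  0.192] rad 0.588
10,.073,.018 [-4.02 -0.45  6.75] world [ 0.571 -0.086  0.194] rad 0.578
2,.073,.018 [-3.01 -0.54  6.7 ] world [ 0.561 -0.086  0.194] rad 0.568
-6,.073,.018 [-1.99 -0.5   6.71] world [ 0.551 -0.085  0.194] rad 0.557
-14,.073,.018 [-0.99 -0.34  6.8 ] world [ 0.541 -0.082  0.193] rad 0.547
-21,.073,.018 [-0.14 -0.11  6.94] world [ 0.533 -0.079  0.192] rad 0.539
```

View pics/last_side.png

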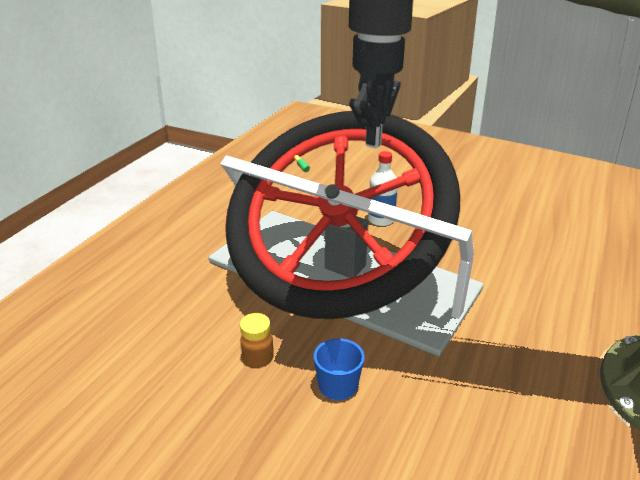

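The view shows the cap at (303,164), the next spoke at (340,150), and the fingers up at (375,140). Bottle, jar and cup have not moved.

>>> {"fn": "servo_tool", "kwargs": {
  "commands": [
    [-3, 0.6, -0.5, 0],
    [-6, 1.2, -0.5, 0],
    [-7.9, 1.6, -0.5, 0],
    [-7.9, 1.6, 0, 0],
    [-7.9, 1.6, 2, 0],
    [-7.9, 1.6, 3.5, 0],
    [-7.9, 1.6, 5, 0],
    [-7.9, 1.6, 6, 0],
    [-7.9, 1.6, 7, 0],
    [-7.9, 1.6, 7.9, 0],
    [-7.9, 1.6, 7.9, 0]
  ]
}}

```text
time_s: 7.55
eef_pos: [0.6115, -0.0702, 0.1814]
tool_rot: [-0.0, 0.052, 0.999, -0.0]
ft_force: [0.4, 0.1, -0.5]
opening: 0.0
```

```bash
python3 look.py; python3 go.py 42,.07,.018 34,.071,.018 26,.072,.018 18,.073,.018 10,.073,.018 2,.073,.018 -6,.073,.018 -14,.073,.018 -21,.073,.018
```

```text
side 1420 spoke off mod72 25.932071910202048 | valve 80 62.03889561274414
top 689 spoke off mod72 26.35917342898942 | valve 0 None
t 7.65 tcp [ 0.6118 -0.0702  0.1823] F [ 0.3 -0.1  0.8] open -0.0030248627236406003 tips 0.022
x.axis [-0.995  0.103 -0.   ] turn to -l: 0.004
42,.07,.018 [ 0.44 -0.33 -0.15] world [ 0.607 -0.073  0.184] rad 0.611
34,.071,.018 [ 1.16 -0.92 -0.49] world [ 0.599 -0.078  0.187] rad 0.604
26,.072,.018 [ 1.98 -1.42 -0.78] world [ 0.591 -0.082  0.19 ] rad 0.596
18,.073,.018 [ 2.88 -1.82 -1.02] world [ 0.581 -0.085  0.192] rad 0.588
10,.073,.018 [ 3.87 -2.03 -1.14] world [ 0.571 -0.086  0.194] rad 0.578
2,.073,.018 [ 4.88 -2.12 -1.19] world [ 0.561 -0.086  0.194] rad 0.568
-6,.073,.018 [ 5.9  -2.09 -1.18] world [ 0.551 -0.085  0.194] rad 0.557
-14,.073,.018 [ 6.9  -1.93 -1.09] world [ 0.541 -0.082  0.193] rad 0.547
-21,.073,.018 [ 7.75 -1.69 -0.95] world [ 0.533 -0.079  0.192] rad 0.539
```

>>> {"fn": "servo_tool", "kwargs": {
  "commands": [
    [0.4, -0.3, -0.15, 0],
    [0.8, -0.6, -0.3, 0],
    [1.2, -0.9, -0.5, 0],
    [1.6, -1.2, -0.65, 0],
    [2.0, -1.4, -0.8, 0],
    [2.5, -1.65, -0.9, 0],
    [3.0, -1.85, -1.05, 0],
    [3.5, -1.95, -1.1, 0],
    [4.0, -2.05, -1.15, 0],
    [4.5, -2.1, -1.2, 0],
    [5.0, -2.1, -1.2, 0],
    [5.5, -2.1, -1.2, 0]
  ]
}}

```text
time_s: 8.85
eef_pos: [0.5545, -0.0856, 0.194]
tool_rot: [0.0, 0.052, 0.999, -0.0]
ft_force: [3.9, 0.3, -1.3]
opening: -0.004
```

>>> {"fn": "servo_tool", "kwargs": {
  "commands": [
    [0.4, 0, 0, 0],
    [0.8, 0.05, 0.05, 0],
    [1.1, 0.1, 0.1, 0],
    [1.3, 0.15, 0.1, 0],
    [1.5, 0.2, 0.1, 0],
    [1.5, 0.2, 0.1, 0]
  ]
}}

```text
time_s: 9.45
eef_pos: [0.5396, -0.0819, 0.1928]
tool_rot: [-0.001, 0.052, 0.999, -0.0]
ft_force: [0.8, -1.2, -0.1]
opening: -0.003
```

```bash
python3 look.py; python3 go.py -14,.073,.018 -16,.073,.018  -20,.073,.018 -24,.073,.018
```

```text
side 1533 spoke off mod72 -33.90564676093815 | valve 0 None
top 363 spoke off mod72 -33.73179356426557 | valve 0 None
t 9.55 tcp [ 0.5397 -0.082   0.1928] F [ 0.3 -0.6 -0.9] open -0.0011240103082516756 tips 0.022
x.axis [-0.995  0.103  0.001] turn to -l: 0.004
-14,.073,.018 [-0.14 -0.02 -0.03] world [ 0.541 -0.082  0.193] rad 0.547
-16,.073,.018 [ 0.1   0.04 -0.  ] world [ 0.539 -0.081  0.193] rad 0.545
-20,.073,.018 [0.58 0.18 0.08] world [ 0.534 -0.08   0.192] rad 0.54
-24,.073,.018 [1.06 0.35 0.18] world [ 0.53  -0.077  0.191] rad 0.535
```

>>> {"fn": "servo_tool", "kwargs": {
  "commands": [
    [-0.3, 0, 0, 0],
    [-0.3, 0, -2, 0],
    [-0.3, 0, -4, 0],
    [-0.3, 0, -8, 0],
    [-0.3, 0, -12, 0],
    [-0.3, 0, -16, 0],
    [-0.3, 0, -18, 0],
    [-0.3, 0, -18, 0],
    [-0.3, 0, -18, 0]
  ]
}}

```text
time_s: 10.45
eef_pos: [0.5432, -0.0821, 0.3725]
tool_rot: [-0.0, 0.052, 0.999, 0.0]
ft_force: [-0.0, 1.0, -1.5]
opening: -0.0
```

```bash
python3 look.py; python3 go.py; python3 look.py|grep side
```

```text
side 1526 spoke off mod72 -33.90514132206313 | valve 90 0.09708845453364369
top 295 spoke off mod72 -33.32596757464878 | valve 3 -0.500837863212713
t 10.55 tcp [ 0.543  -0.0821  0.3713] F [-0.3 -0.  -0.2] open 0.00033445023586067905 tips 0.022
x.axis [-0.995  0.103  0.003] turn to -l: 0.004
side 1520 spoke off mod72 -33.88023997629718 | valve 91 -0.017725694091613137
```

View pics/last_side.png

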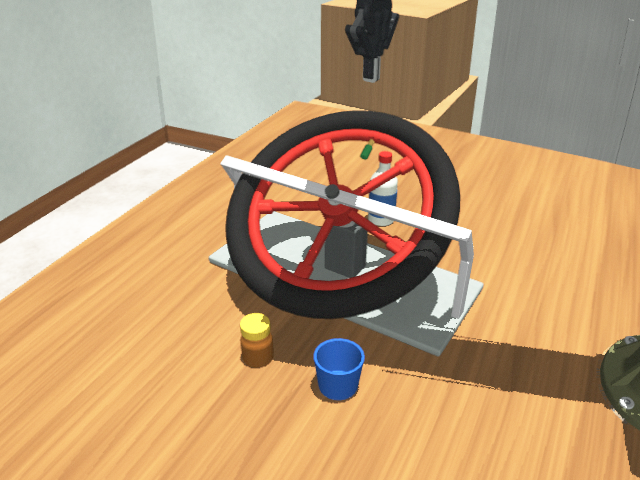

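The cap is at (367,151), at the top of the wheel. The wheel is still, the tool is clear, and bottle, jar and cup haven't moved. I'm handing in.

```bash
python3 -c "from plant import close_job; print(close_job())"
```

```text
the job is handed in; nothing more can be done
None
```

I turned the wheel clockwise with two gentle fingertip pushes on the spokes, from about 153° to the top. I then lifted the tool clear and handed the job in at about 10.6 s.

- **Valve position:** the last pictures put it within 0–2.5° of the top, at most about 5 mm off against the 16 mm allowed. The two measurements disagree slightly: the green cap reads about 0° and the spoke pattern about +2°.
- **Standing still:** two readings of the wheel after the lift agreed to within about 0.1°.
- **Forces:** the wrist force never read above about 4 N at the end of any move.
- **Bottle, jar and cup:** they stand where they were, judged by eye in the side view rather than measured.

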